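# Set the stock tags of the tube bins

### The job

Four tube bins stand behind the tag board, each with its own hinged tag straight in front of it. Turn the tags like pages so that only the full bins, those with a tube in all four places, show green towards the robot and every other bin shows red, each tag lying right back against the board. Just push the tags round gently with the fingertips: do not grip anything, and leave the bins and their tubes standing where they are.

Things in the scene. Friction and masses are not known exactly. Their poses are not given: they have to be found in the camera images.
- tag_board: Fixed aluminium base plate 232 x 540 x 6 mm with a white strip along its front, leaning back 0.26 rad (top away from the robot), top edge 79 mm above the bench. Four tags stand along it, 130 mm apart, a bin behind each. Origin: on the hinge line at mid length, at bench height; x square to the board, away from the robot, y along it to the left.
- bin_a: Blue open bin 88 x 88 x 52 mm, 3 mm walls, a cross divider making four places, a 28 mm capped tube seated fast in each, 121 mm above the bench: a FULL bin. Loose (about 0.4 kg) on the base plate between two low rails, its centre 148 mm behind the board's hinge line, straight behind the tag that belongs to it (the nearest one). Origin: centre of its underside.
- bin_b: Same bin, also with four tubes: a FULL bin.
- bin_c: Same bin with only three tubes, one place empty: NOT full.
- bin_d: Same bin with a single tube: NOT full.
- tag_a (a joint): Angle (rad) of a status tag, a stiff leaf 60 mm wide from hinge to free edge, 94 mm high, 5 mm thick, that turns like a book page about a pin parallel to the leaning strip. 0: folded flat to the left (+y), red face with white bar to the front. 3.14: folded to the right, green face with white ring to the front. Between, it swings on the robot's side (1.57: points at the robot). Starts green.
- tag_a_hinge (a point): Point on the hinge pin of tag_a, 103 mm above the bench and 26 mm behind the board's origin line (the pin leans back 0.27 mm per mm of height). Fixed; axes as the board's.
- tag_b (a joint): Another such tag; starts red. Every leaf is light (30 g) and turns freely; as the pin leans back, it falls by itself to the side it has been pushed past the middle and rests there. Folded, it spans 31 to 122 mm above the bench, and its upper 43 mm stand free above the strip.
- tag_b_hinge (a point): Point on the hinge pin of tag_b, 103 mm above the bench and 26 mm behind the board's origin line (the pin leans back 0.27 mm per mm of height). Fixed; axes as the board's.
- tag_c (a joint): Another such tag; starts red. A fingertip can be put down behind the free upper part of any folded leaf from above (about 68 mm clear between leaf top and bin wall) and push its back towards the robot and round to the other side. Swinging, a leaf's top corner rises to 137 mm above the bench, so keep the fingertips about 98 mm up: lower, the hand above the fingers meets the leaf.
- tag_c_hinge (a point): Point on the hinge pin of tag_c, 103 mm above the bench and 26 mm behind the board's origin line (the pin leans back 0.27 mm per mm of height). Fixed; axes as the board's.
- tag_d (a joint): Another such tag; starts red. Leaves of neighbouring tags folded towards each other leave 10 mm between their free edges.
- tag_d_hinge (a point): Point on the hinge pin of tag_d, 103 mm above the bench and 26 mm behind the board's origin line (the pin leans back 0.27 mm per mm of height). Fixed; axes as the board's.

How it is judged:
By the outcome, as a careful person would: the job done as asked, in the order asked, and still so for the second after the job is handed in, with the robot touching nothing.
It also fails if it takes over 58 s, if anything falls off the work surface, if the arm or the gripper's body presses on something with over 40 N, if the wrist force passes 120 N, or if a joint passes its speed limit or range.

### The arm

A 6-joint arm with a two-finger parallel gripper is mounted at the origin on a cart in front of the work surface, level with it; the furniture and walls round the work are solid. World frame = base frame: x ahead of the robot, y to its left, z up, the work surface at z = 0. Lengths are in m, angles in degrees, forces in N, time in s.
With the tool pointing down it reaches from about 0.375 to 0.975 m from the base axis. Payload 3.8 kg.
Tool frame: the origin (TCP) lies on the centre line of the jaws, within the pads' length; the fingertips stand 14 mm ahead of it and the grasp point (between the pads) lies 5 mm behind it; z points along the fingers, y is the line along which they close (so a half turn about z gives the same grasp; the last joint's range is limited). The gripper opens to 85 mm and grips with 20 to 120 N. Pads are 22 mm wide; open, the fingers measure 114 mm over their backs; the gripper's body (76 mm by 85 mm) begins 54 mm behind the grasp point. The pads swing forward as they close: fully open they stand 13 mm farther back than shut.
Start: joints at [65.724, 15.12, 91.902, -0, 72.978, -2.114], TCP at [0.255, 0.625, 0.245] pointing down, gripper open.
Joint ranges: [-150.88, 150.88], [-54.13, 125.18], [17.81, 147.31], [-75.09, 255.09], [0, 152.58], [-146.25, 146.25]. Speed limits (degrees/s): [147.25, 147.25, 180, 180, 180, 180].

### API

Orientations are given as a 3x3 rotation matrix whose columns are the frame's x, y, z axes.
In Python, from bench import sense, viewer, ticket, models gives the robot as it stands.
- The arm moves only by the tool apply_moves, never from a script. Its argument "moves" is a list of rows, each a list of 3 entries, a list of its own where there are three numbers: the shift along the tool's x, y, z in cm, then the turn about the tool's z in units of 8 degrees (1.0 is 8 degrees), then the opening, from 0 (shut) to 1 (fully open). In form: [[[x, y, z], turn, jaw], ...]. A call has 1 to 10 rows; each row is the pose to reach, as a shift and turn from the pose commanded when the call began, along the tool's axes at that moment; what a row does not reach only later rows make up. A row lasts 1/8 s, in which the tool goes at most 62.5 mm and 10.7 degrees, less where a joint would pass 70% of its speed; a pose out of reach is approached as far as the arm can. A call with a gripper value outside its range is refused whole. The fingers move at their own pace and stop on an object; the grip force is fixed at half the most. Time passes only in rows, so rows that repeat a pose let the fingers close. It gives the time, the measured TCP pose, the force, the opening and the grip force at its end, in the units of the state.
- sense(): the state, without advancing time (a new reading comes with each control period).
- viewer.camera(name): name is "scene" or "side" or "wrist"; returns the picture (384x512x3 uint8, red, green, blue); there is no depth.
- viewer.calibration(name): a dict with "camera_matrix" (3x3 intrinsics, pixels), "pose" (4x4, takes a point from camera to world coordinates); the wrist camera has in their place "mount" (4x4, takes a point from camera to tool coordinates, whose origin is the TCP and whose axes are the flange's). Camera axes: x right, y down, z forward; pixel columns grow to the right and rows downward; lengths in m; the calibration is good to about 2 mm. A picture is of the moment at which its call begins: read the wrist's pose just before it. calibration takes no time and is no camera call.
- ticket.job_done(): hands the job in; it is judged then, once.
Trained networks look in the newest picture that a camera, given by its name, has taken for a name from the list of things; names that differ only in an ending like _2 or _b are one class to them, and where a whole thing is asked for, a point or a joint stands for the part that bears it (a point fixed in the world has none). Each returns a list of dicts, best first, with "score" (0 to 1); they miss things now and then, are a little off and sometimes report something else, mostly with a low value. They report only what shows in the picture. A call takes as long as a camera call.
- models.look_for(camera, thing): "position" ([row, column] in pixels, amid what is visible of it).
The state is a dict: "time": time; "joint_positions": joint angles; "dq": joint speeds; "tau": joint torques, N m; "ee_pos": TCP position; "ee_rot": TCP orientation; "force": force on the tool from outside, world axes, zero at the start; "wrist_torque": the same for the moment, N m; "opening": finger opening in m; "gripper_force": force on a finger pad.
Only numpy, scipy, OpenCV 4.12 (cv2) and the standard library are available. Lean on these libraries where they do the work, as an engineer would, in place of code of your own. Each camera call takes 0.05 s, during which the arm holds its last target. There are 200 camera calls.

## Working session

There is one attempt and no reset: what is moved stays moved. The work goes in short steps, Python scripts to look and compute and a tool call to move; the robot and the scene stay as the last step left them, time stands still between calls to the robot, and variables do not carry over. Pictures are saved under pics/ and viewed, at most 10 in all, crops included, and the job is handed in when it is done.

Besides the shell and the picture viewer there is one more tool, called in YAML: its name, and indented under it one key for each argument. apply_moves: Moves the arm, as the interface text tells. Its arguments: {"type":"object","properties":{"moves":{"type":"array","items":{"type":"array"}}},"required":["moves"]}

```bash
mkdir -p pics; python3 - <<'E'
from bench import sense, viewer, models
import cv2,numpy as np
np.set_printoptions(precision=4,suppress=True)
for c in ("scene","side"):
    im=viewer.camera(c); cv2.imwrite(f"pics/{c}0.png",cv2.resize(im[:,:,::-1],(800,600),interpolation=cv2.INTER_CUBIC))
    k=viewer.calibration(c); print(c,k["camera_matrix"],k["pose"])
    for t in ("tag_board","bin_a","tag_a","tag_a_hinge"):
        print(t,[(round(d["score"],2),np.round(d["position"]).tolist()) for d in models.look_for(c,t)])
s=sense();print(s["ee_pos"],s["ee_rot"],s["time"],s["opening"])
E
```

```text
scene [[367.6766   0.     256.9683]
 [  0.     367.6766 199.0202]
 [  0.       0.       1.    ]] [[ 0.836  -0.4022  0.3732  0.2668]
 [-0.5486 -0.622   0.5587 -0.4615]
 [ 0.0074 -0.6719 -0.7406  0.7163]
 [ 0.      0.      0.      1.    ]]
tag_board [(0.91, [279.0, 248.0]), (0.52, [284.0, 259.0])]
bin_a [(0.82, [159.0, 239.0]), (0.73, [229.0, 287.0]), (0.72, [196.0, 259.0]), (0.71, [275.0, 322.0])]
tag_a [(0.91, [194.0, 208.0]), (0.65, [164.0, 185.0]), (0.65, [230.0, 288.0]), (0.58, [282.0, 260.0])]
tag_a_hinge [(0.67, [282.0, 263.0]), (0.66, [257.0, 243.0])]
side [[454.3167   0.     258.9517]
 [  0.     454.3167 189.0574]
 [  0.       0.       1.    ]] [[ 0.8585 -0.2786  0.4305  0.0724]
 [-0.5128 -0.4685  0.7194 -0.8609]
 [ 0.0012 -0.8384 -0.5451  0.743 ]
 [ 0.      0.      0.      1.    ]]
tag_board [(0.56, [254.0, 246.0])]
bin_a [(0.89, [166.0, 237.0]), (0.87, [207.0, 280.0]), (0.81, [243.0, 307.0]), (0.68, [189.0, 253.0])]
tag_a [(0.78, [242.0, 253.0]), (0.77, [225.0, 240.0]), (0.7, [163.0, 196.0])]
tag_a_hinge [(0.86, [229.0, 240.0])]
[0.2546 0.6251 0.2452] [[-0.9261  0.3772 -0.0001]
 [ 0.3772  0.9261 -0.0001]
 [ 0.     -0.0001 -1.    ]] 0.5 0.08552860128811846
```

View pics/scene0.png

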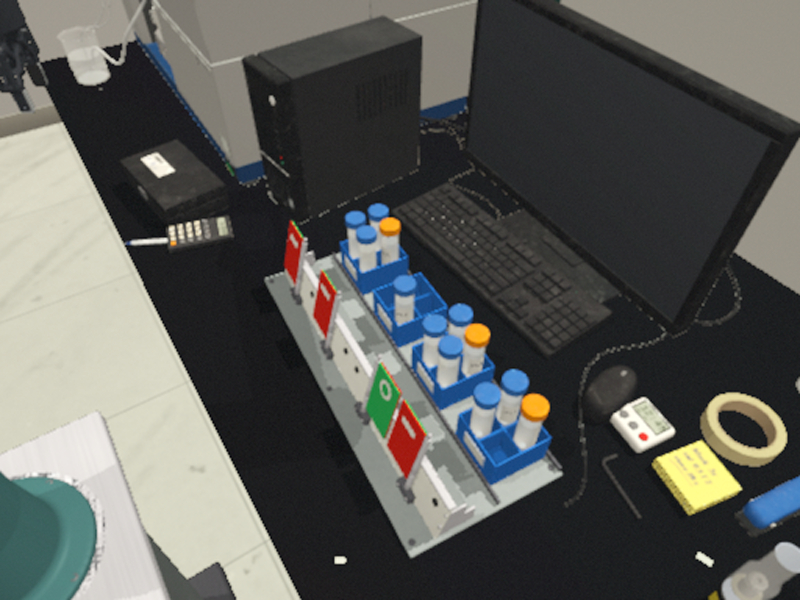

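View pics/side0.png

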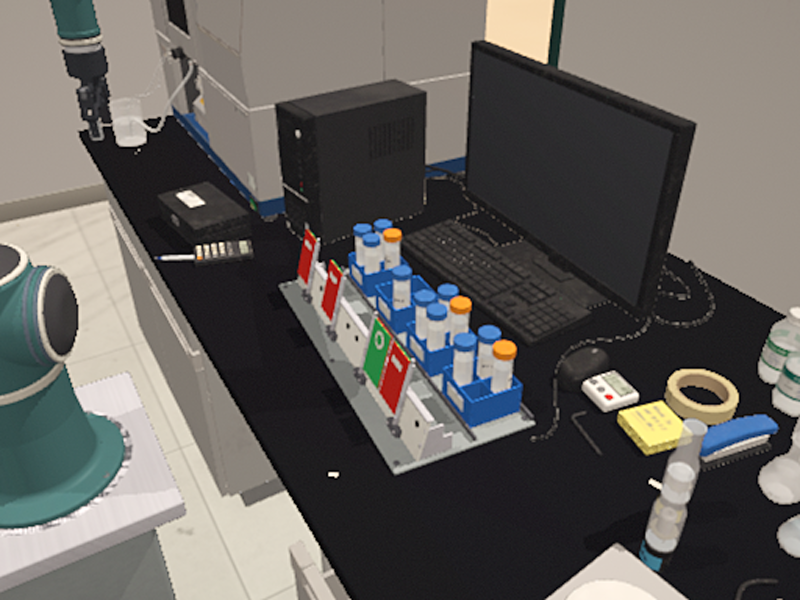

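Reading from the far left (+y) end in the scene view:

| Bin | Position (px) | Tubes | Tag now | Action |
|---|---|---|---|---|
| 1 | ~(375,255) | four, full | red | must turn green |
| 2 | ~(405,305) | one | red | none |
| 3 | ~(455,360) | four, full | green | none |
| 4 | ~(503,430) | three, front place empty | red | none |

So only the far-left tag has to be turned. I'll zoom in to localise it.

```bash
python3 - <<'E'
from bench import viewer
import cv2,numpy as np
o=[]
for c,(x,y) in (("scene",(168,135)),("side",(180,140))):
    im=viewer.camera(c)[y:y+146,x:x+98,::-1]
    o.append(cv2.resize(im,None,fx=4,fy=4,interpolation=cv2.INTER_CUBIC))
cv2.imwrite("pics/z.png",np.hstack(o))
E
```

```text
(no output)
```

View pics/z.png

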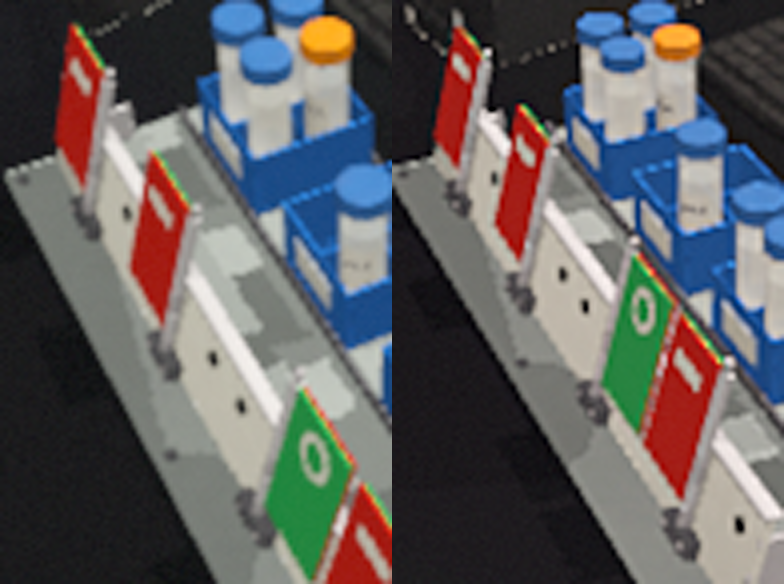

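```bash
cat > fit.py <<'E'
from bench import viewer
import numpy as np
from scipy.optimize import least_squares
np.set_printoptions(precision=4,suppress=True)
# (tag, [free top, hinge top, free bottom, hinge bottom])
P={"scene":{0:[(72,27),(104,68),(57,158),(90,190)],1:[(153,155),(190,205),(133,258),(163,320)],2:[(353,463),(300,390),None,None]},
"side":{0:[(457,30),(484,62),(437,152),(460,172)],1:[(523,106),(547,142),(498,230),(523,262)],2:[(674,312),(634,255),(641,430),(603,398)],3:[(683,318),(722,362),(645,450),(683,500)]}}
cal={c:viewer.calibration(c) for c in P}
off={"scene":(168,135),"side":(180-98,140)}
Y=[.195,.065,-.065,-.195]
B=[];U=[];C=[]
for c in P:
  for t,pts in P[c].items():
    s=-1 if t==2 else 1
    for p,(d,z) in zip(pts,((.060,.122),(.004,.122),(.060,.031),(.004,.031))):
      if p is None: continue
      B.append((.024+.266*(z-.103),Y[t]+s*d,z));C.append(c)
      U.append((p[0]/4+off[c][0],p[1]/4+off[c][1]))
B=np.array(B);U=np.array(U)
def W(q,b):
  c,s=np.cos(q[2]),np.sin(q[2]); return b@np.array([[c,s,0],[-s,c,0],[0,0,1]])+[q[0],q[1],0]
def res(q):
  w=W(q,B);r=[]
  for b,u,c in zip(w,U,C):
    T=np.linalg.inv(cal[c]["pose"]);x=cal[c]["camera_matrix"]@(T[:3,:3]@b+T[:3,3]);r.append(x[:2]/x[2]-u)
  return np.ravel(r)
q=least_squares(res,[.55,0,0],loss="soft_l1").x
if __name__=="__main__":
  print(q,np.degrees(q[2]));print(res(q).reshape(-1,2).round(1).tolist())
  for y in Y: print("hinge",W(q,np.array([.026,y,.103])),"bin",W(q,np.array([.148,y,0])))
E
python3 fit.py
```

```text
[ 0.4715 -0.0004 -0.0937] -5.3663492855639765
[[0.2, -0.7], [0.3, 1.9], [0.0, -4.3], [-0.8, 0.8], [-0.3, -1.3], [0.1, 1.6], [-0.8, 2.5], [0.4, 2.5], [-0.3, 1.3], [0.0, -1.0], [0.4, -1.4], [0.1, -1.1], [-0.0, -3.5], [0.3, 0.4], [-0.5, -0.3], [1.0, 0.4], [-0.6, -1.3], [0.2, 1.1], [0.0, -2.4], [0.3, -0.7], [-0.6, 1.4], [-0.1, -3.9], [-0.4, -1.5], [0.6, 1.3], [0.1, -1.1], [0.5, 1.0]]
hinge [0.5156 0.1913 0.103 ] bin [0.6371 0.1799 0.    ]
hinge [0.5034 0.0618 0.103 ] bin [0.6249 0.0504 0.    ]
hinge [ 0.4913 -0.0676  0.103 ] bin [ 0.6128 -0.079   0.    ]
hinge [ 0.4791 -0.197   0.103 ] bin [ 0.6006 -0.2084  0.    ]
```

```bash
cat >> fit.py <<'E'
def ray(c,u,v,z):
  T=cal[c]["pose"];d=T[:3,:3]@np.linalg.inv(cal[c]["camera_matrix"])@[u,v,1]
  return T[:3,3]+d*(z-T[2,3])/d[2]
# waypoints in board frame relative to board origin: x,y,tcp z
WP=[(.062,.240,.22),(.062,.240,.114),(.02,.240,.114),(-.005,.233,.114),(-.02,.215,.114),(-.028,.19,.114),(-.025,.175,.114),(-.06,.165,.114),(-.06,.165,.22)]
def tool(s):
  R=np.array(s["ee_rot"]);p=np.array(s["ee_pos"])
  for b in WP:
    w=W(q,np.array(b)); print(b,"world",w,"tool cm",((w-p)@R*100).round(1))
E
python3 - <<'E'
from fit import *
from bench import sense,models
for u,v in ((295,215),(415,185),(265,180)): print("tower",ray("scene",u*.64,v*.64,0))
for c,bx in (("scene",((239,159),(322,275))),("side",((237,166),(307,243)))):
  viewer.camera(c)
  for u,v in bx: print("bin~z.06",ray(c,u,v,.06))
print("plate corners",*[ray("scene",u*.64,v*.64,.006) for u,v in ((265,282),(410,553),(560,470))])
tool(sense())
E
```

```text
tower [0.5913 0.4078 0.    ]
tower [0.8476 0.3624 0.    ]
tower [0.5903 0.5486 0.    ]
bin~z.06 [0.6363 0.1804 0.06  ]
bin~z.06 [ 0.594  -0.2125  0.06  ]
bin~z.06 [0.6203 0.1828 0.06  ]
bin~z.06 [ 0.5898 -0.2149  0.06  ]
plate corners [0.462  0.2608 0.006 ] [ 0.4167 -0.2612  0.006 ] [ 0.6451 -0.2808  0.006 ]
(0.062, 0.24, 0.22) world [0.5557 0.2327 0.22  ] tool cm [-42.7 -25.    2.5]
(0.062, 0.24, 0.114) world [0.5557 0.2327 0.114 ] tool cm [-42.7 -25.   13.1]
(0.02, 0.24, 0.114) world [0.5138 0.2366 0.114 ] tool cm [-38.7 -26.2  13.1]
(-0.005, 0.233, 0.114) world [0.4883 0.232  0.114 ] tool cm [-36.5 -27.6  13.1]
(-0.02, 0.215, 0.114) world [0.4717 0.2155 0.114 ] tool cm [-35.6 -29.8  13.1]
(-0.028, 0.19, 0.114) world [0.4614 0.1913 0.114 ] tool cm [-35.5 -32.4  13.1]
(-0.025, 0.175, 0.114) world [0.463  0.1761 0.114 ] tool cm [-36.2 -33.7  13.1]
(-0.06, 0.165, 0.114) world [0.4272 0.1694 0.114 ] tool cm [-33.2 -35.7  13.1]
(-0.06, 0.165, 0.22) world [0.4272 0.1694 0.22  ] tool cm [-33.2 -35.7   2.5]
```

apply_moves:
  moves:
    - [[-4.7,-2.8,0.2],-0.2,0]
    - [[-9.4,-5.6,0.4],-0.5,0]
    - [[-14.1,-8.4,0.6],-0.8,0]
    - [[-18.8,-11.2,0.8],-1.0,0]
    - [[-23.5,-14,1],-1.3,0]
    - [[-28.2,-16.8,1.2],-1.6,0]
    - [[-32.9,-19.5,1.3],-1.8,0]
    - [[-37.6,-22.2,1.4],-2.0,0]
    - [[-42.7,-25,1.5],-2.1,0]
    - [[-42.7,-25,1.5],-2.1,0]

```text
time: 1.95
ee_pos: [0.558, 0.2292, 0.2304]
ee_rot: [[-0.995, 0.099, 0.001], [0.099, 0.995, -0.001], [-0.001, -0.001, -1.0]]
force: [-0.5, 0.9, 0.8]
opening: -0.0002
gripper_force: 0.0
```

```bash
python3 - <<'E'
from fit import *
from bench import sense
s=sense();print(s["time"],s["ee_pos"],s["ee_rot"],s["opening"],s["force"])
tool(s)
o=[cv for cv in ()]
import cv2
cv2.imwrite("pics/a.png",np.hstack([viewer.camera("side")[100:340,150:350,::-1],viewer.camera("scene")[100:340,130:330,::-1]]).repeat(2,0).repeat(2,1))
E
```

```text
1.95 [0.558  0.2292 0.2304] [[-0.9951  0.0985  0.001 ]
 [ 0.0985  0.9951 -0.0008]
 [-0.0011 -0.0007 -1.    ]] -0.00023218912438532265 [-0.4773  0.8674  0.8112]
(0.062, 0.24, 0.22) world [0.5557 0.2327 0.22  ] tool cm [0.3 0.3 1. ]
(0.062, 0.24, 0.114) world [0.5557 0.2327 0.114 ] tool cm [ 0.3  0.3 11.6]
(0.02, 0.24, 0.114) world [0.5138 0.2366 0.114 ] tool cm [ 4.5  0.3 11.6]
(-0.005, 0.233, 0.114) world [0.4883 0.232  0.114 ] tool cm [ 7.  -0.4 11.6]
(-0.02, 0.215, 0.114) world [0.4717 0.2155 0.114 ] tool cm [ 8.5 -2.2 11.6]
(-0.028, 0.19, 0.114) world [0.4614 0.1913 0.114 ] tool cm [ 9.3 -4.7 11.6]
(-0.025, 0.175, 0.114) world [0.463  0.1761 0.114 ] tool cm [ 9.  -6.2 11.6]
(-0.06, 0.165, 0.114) world [0.4272 0.1694 0.114 ] tool cm [12.4 -7.2 11.6]
(-0.06, 0.165, 0.22) world [0.4272 0.1694 0.22  ] tool cm [12.4 -7.2  1. ]
```

View pics/a.png

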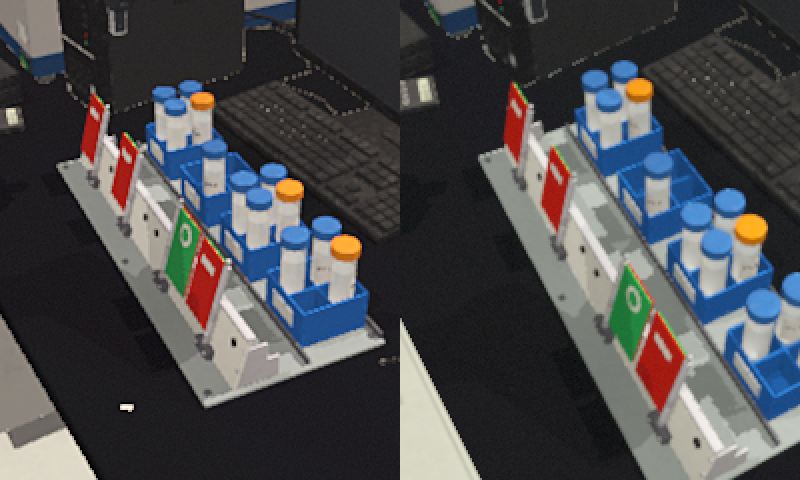

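The tags and bins are unchanged. The fingertips show as the dark tool at (118,20) in the left half and (537,8) in the right half. I'll check that against the projected tip position.

```bash
python3 - <<'E'
from fit import *
from bench import sense
p=np.array(sense()["ee_pos"])-[0,0,.014]
for c,o in (("side",(150,100)),("scene",(-70,100))):
  T=np.linalg.inv(cal[c]["pose"]);x=cal[c]["camera_matrix"]@(T[:3,:3]@p+T[:3,3]);print(c,2*(x[:2]/x[2]-o))
E
```

```text
side [114.3677  32.7179]
scene [532.9416  18.2441]
```

apply_moves:
  moves:
    - [[0.3,0.3,2.5],0,0]
    - [[0.3,0.3,5],0,0]
    - [[0.3,0.3,7.5],0,0]
    - [[0.3,0.3,9.5],0,0]
    - [[0.3,0.3,11],0,0]
    - [[0.3,0.3,11.6],0,0]
    - [[0.3,0.3,11.6],0,0]

```text
time: 2.92
ee_pos: [0.553, 0.2359, 0.1142]
ee_rot: [[-0.996, 0.093, -0.0], [0.093, 0.996, -0.0], [0.0, -0.0, -1.0]]
force: [0.5, -0.0, -1.3]
opening: -0.0002
gripper_force: 0.0
```

apply_moves:
  moves:
    - [[1.3,0,0],0,0]
    - [[2.6,-0.1,0],0,0]
    - [[3.9,-0.3,0],0,0]
    - [[5.2,-0.6,0],0,0]
    - [[6.4,-1.0,0],0,0]
    - [[7.2,-1.8,0],0,0]
    - [[7.9,-2.8,0],0,0]
    - [[8.3,-3.8,0],0,0]
    - [[8.6,-4.7,0],0,0]
    - [[8.7,-5.4,0],0,0]

```text
time: 4.18
ee_pos: [0.4613, 0.1894, 0.1143]
ee_rot: [[-0.996, 0.094, 0.0], [0.094, 0.996, -0.0], [-0.0, -0.0, -1.0]]
force: [0.2, -0.2, -0.4]
opening: -0.0001
gripper_force: 0.0
```

```bash
python3 - <<'E'
from fit import *
import cv2
cv2.imwrite("pics/b.png",np.hstack([viewer.camera("side")[100:300,150:350,::-1],viewer.camera("scene")[100:300,130:330,::-1]]).repeat(2,0).repeat(2,1))
E
```

```text
(no output)
```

View pics/b.png

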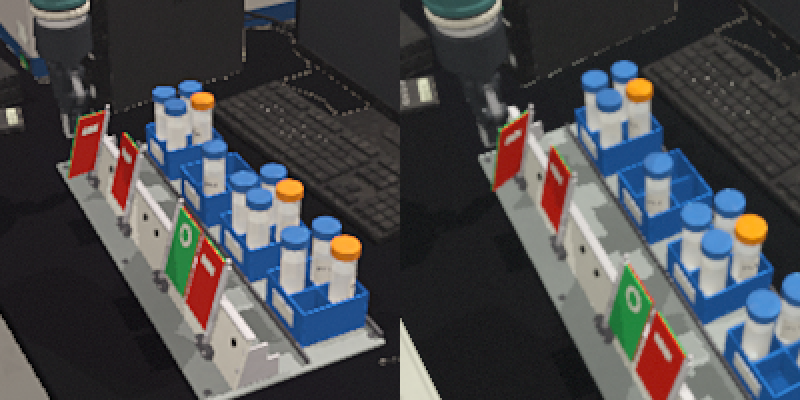

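The far tag now points at the robot, with its free corner at (72,175) in the left half and the finger on its left. I'll keep sweeping right.

apply_moves:
  moves:
    - [[0,-0.8,0],0,0]
    - [[0,-1.6,0],0,0]
    - [[-0.2,-2.4,0],0,0]
    - [[-0.6,-3.1,0],0,0]
    - [[-1.0,-3.6,0],0,0]
    - [[-1.5,-3.8,0],0,0]
    - [[-1.5,-3.8,0],0,0]
    - [[-1.5,-3.8,0],0,0]

```text
time: 5.28
ee_pos: [0.4728, 0.151, 0.1142]
ee_rot: [[-0.996, 0.093, -0.0], [0.093, 0.996, 0.0], [0.0, 0.0, -1.0]]
force: [-0.1, 0.4, -0.1]
opening: -0.0001
gripper_force: 0.0
```

```bash
python3 - <<'E'
from fit import *
import cv2
cv2.imwrite("pics/c.png",np.hstack([viewer.camera("side")[100:300,150:350,::-1],viewer.camera("scene")[100:300,130:330,::-1]]).repeat(2,0).repeat(2,1))
E
```

```text
(no output)
```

View pics/c.png

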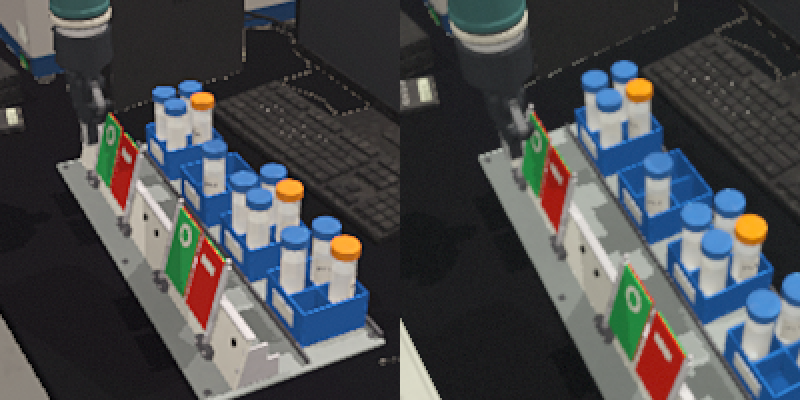

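The far tag has fallen over to the right and shows green, at (110,150) in the left half. I'll retreat toward the robot and up, then check.

apply_moves:
  moves:
    - [[1.5,0,0],0,0]
    - [[3,0,0],0,0]
    - [[4.5,0,0],0,0]
    - [[5,0,-3],0,0]
    - [[5,0,-7],0,0]
    - [[5,0,-11],0,0]
    - [[5,3,-15],0,0]
    - [[5,7,-17],0,0]
    - [[5,11,-17],0,0]
    - [[5,11,-17],0,0]

```text
time: 6.62
ee_pos: [0.4324, 0.2671, 0.2845]
ee_rot: [[-0.996, 0.09, 0.0], [0.09, 0.996, 0.001], [-0.0, 0.001, -1.0]]
force: [0.0, -0.6, -0.1]
opening: -0.0
gripper_force: 0.0
```

```bash
python3 - <<'E'
from fit import *
import cv2
cv2.imwrite("pics/d.png",cv2.resize(np.hstack([viewer.camera("side")[130:280,170:303,::-1],viewer.camera("scene")[130:280,155:288,::-1]]),None,fx=3,fy=3,interpolation=cv2.INTER_CUBIC))
E
```

```text
(no output)
```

View pics/d.png

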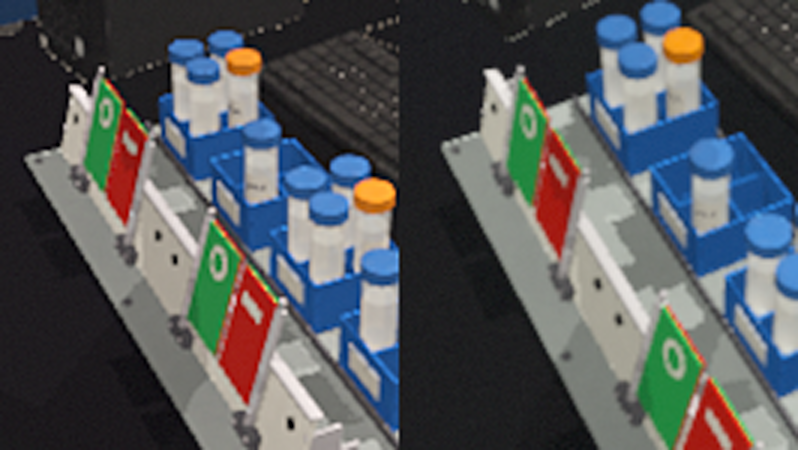

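The tags read green, red, green, red from the left. All lie flat, with the first two at (105,135) and (128,170) in the left half coplanar. The bins haven't moved and the arm is clear.

```bash
python3 -c "
from bench import ticket
print(ticket.job_done())"
```

```text
the job is handed in; nothing more can be done
None
```

I turned the far-left tag to green, so only the two full bins show green and the other two show red; all four tags lie flat, the bins look unmoved in the last picture, and the job is handed in.

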